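Trip the rice cooker's catch and hold its lid half open

ROBOT

A 6-joint arm with a two-finger parallel gripper is mounted at the origin on a cart in front of the work surface, level with it; the furniture and walls round the work are solid. World frame = base frame: x ahead of the robot, y to its left, z up, the work surface at z = 0. Lengths are in m, angles in rad, forces in N, time in s.
With the tool pointing down it reaches from about 0.4 to 0.925 m from the base axis. Payload 3.4 kg.
Tool frame: the origin (TCP) lies between the finger pads; the fingertips stand 8 mm ahead of it and the grasp point (between the pads) lies 11 mm behind it; z points along the fingers, y is the line along which they close (so a half turn about z gives the same grasp; the last joint's range is limited). The gripper opens to 85 mm and grips with 20 to 120 N. Pads are 22 mm wide; open, the fingers measure 114 mm over their backs; the gripper's body (76 mm by 85 mm) begins 54 mm behind the grasp point. The pads swing forward as they close: fully open they stand 13 mm farther back than shut.
Start: joints at [1.224, 0.307, 1.506, -0, 1.328, -0.073], TCP at [0.155, 0.554, 0.239] pointing down, gripper open.
Joint ranges: [-3.12, 3.12], [-1.05, 2.28], [0.14, 2.33], [-1.42, 4.57], [0.1, 2.73], [-2.68, 2.68]. Speed limits (rad/s): [2.57, 2.57, 3.14, 3.14, 3.14, 3.14].

INTERFACE

Orientations are given as a unit quaternion [x, y, z, w].
In Python, from plant import manip gives the robot as it stands. Calls block until the motion is done:
- manip.move_ptp(position, orientation): joint-space move of the TCP to a pose.
- manip.servo_line(position, v=0.15, ori=None): straight line of the TCP; ori=None keeps the orientation; v is the mean speed in m/s.
- manip.move_j(angles): joint-space move.
- manip.command_gripper(opening): opening from 0.0 (shut) to 1.0 (fully open); the grip force is fixed at half the most; returns when the fingers have stopped.
- manip.hold(seconds).
- manip.inverse_kinematics(position, orientation): joint angles nearest the present ones, or None.
- manip.state(): the state.
- manip.snapshot(name): name is "scene" or "top" or "wrist"; returns a dict with "image" (480x640x3 uint8, red, green, blue), "intrinsics" (3x3 intrinsics, pixels), "k1" (the pictures are not rectified: a ray, as slopes to the right and down, at radius r is drawn at 1 + k1 r^2 times it, then the intrinsics apply), "world_to_cam" (4x4, takes a point from world to camera coordinates). Camera axes: x right, y down, z forward; pixel columns grow to the right and rows downward; lengths in m; the calibration is good to about 2 mm. A picture is of the moment at which its call begins. There is no depth.
A pose or a line that the arm cannot do raises manip.Unreachable and nothing moves.
- manip.hand_in(): hands the job in; it is judged then, once.
The state is a dict: "time_s": time; "joint_positions": joint angles; "qd": joint speeds; "tau": joint torques, N m; "ee_pos": TCP position; "eef_rot": TCP orientation; "wrist_force": force on the tool from outside, world axes, zero at the start; "ft_torque": the same for the moment, N m; "opening": opening from 0.0 (shut) to 1.0 (fully open); "finger_force": force on a finger pad.
Only numpy, scipy, OpenCV 4.12 (cv2) and the standard library are available. Lean on these libraries where they do the work, as an engineer would, in place of code of your own. Each camera call takes 0.05 s, during which the arm holds its last target. There are 200 camera calls.

TASK

The small white rice cooker has a lid that will not stay up, and I need both hands to lift out the inner pot. Press the red trip lever on its front fully down so that the lid is freed and springs ajar, let the lever come back up, then raise the lid (there is a black tab at its front edge) to about 60 degrees from shut and hold it still there. Finish while still holding it: do not let go, and leave everything else where it stands.

Things in the scene. Friction and masses are not known exactly. Their poses are not given: they have to be found in the camera images.
- cooker: round white rice cooker, fixed; origin under its centre, own x axis from front to back, y to its left, z up. Body 204 mm across, rim 125 mm high, lid top 163 mm high when shut; in front a rounded console 112 mm wide, 82 mm high reaches x = -183 mm. A wall cabinet hangs behind it: underside 0.46 m above the worktop, front at world x = 0.64 m, handles 5 cm further out
- lid_shell: the white domed lid, 190 mm across, 33 mm thick, about 0.35 kg, with a black tab at its front edge. Origin on the hinge axis; own -x axis points from the hinge to the tab, z out of the lid's top; turns with the lid
- lid (a joint): opening angle of the lid: 0 shut, grows as the front rises, stop at 1.65 rad; 60 degrees is 1.047. While the lever's hook lies over the tab it stays below about 0.03. Once freed it springs up to about 0.15 (0.1 to 0.24) and rests there; from any wider angle it falls back there when let go. Holding it at 60 degrees takes about 3.5 N at the tab
- lid_hinge (a point): middle of the lid's hinge axis at the back of the cooker, 130 mm above the worktop; the axis runs level along the cooker's y
- lid_tab (a point): middle of the tab, where it is taken: 212 mm from the hinge axis. The tab is 28 mm wide (along the cooker's y), 12 mm thick, and stands 34 mm out of the lid's edge, to 228 mm from the hinge; once the lid is ajar both its sides are free for fingers. Pinched by its sides it can turn between the fingers, so the tool may keep pointing down while the lid is raised
- catch (a joint): angle of the red trip lever: 0 at rest, 0.26 rad pressed fully down to its stop; a spring returns it. Its hook stands in front of the tab and reaches over it, and lets it go at about 0.18
- catch_pad (a point): point on top of the red lever's ribbed pad where it is pressed, 44 mm in front of the pivot, 113 mm above the worktop at rest. The pad is 34 mm wide and ends 14 mm further forward; the hook stands 28 mm behind, 37 mm higher, and leans 11 mm forward when the lever is down. 11 mm straight down here reaches the stop; 2 N at first, 7 N at the stop
- tea_box: printed tea carton, 71 x 126 x 76 mm, a bystander; origin under its centre
- green_bowl: green bowl, 124 mm across, 59 mm high, a bystander; origin under its centre
- kitchen_timer: red and white kitchen timer, 64 mm across, 43 mm high, a bystander; origin under its centre
- spoon: steel spoon, 188 mm long, lying flat, a bystander; origin under its centre
- sauce_jar: glass jar with a green cap, 68 x 74 x 84 mm, a bystander; origin under its centre

How it is judged:
On the way, in this order (a step that is already met when the one before it is completed fails the run):
1. the red trip lever is pressed fully down (value of joint catch above 0.22 rad), for 0.1 s.
2. the lever is released and the lid has sprung ajar (value of joint catch below 0.06 rad and value of joint lid above 0.06 rad), for 0.2 s.
3. the fingers hold the lid at about 60 degrees (value of joint lid between 0.907 and 1.187 rad and contact force between the fingers and lid_shell above 0.8 N), for 0.3 s.
At the end, for the whole second after the job is handed in: the fingers touch the lid and hold it still between 52 and 68 degrees from shut (joint 0.907 to 1.187 rad) with at least 0.8 N, slower than 0.05 rad/s, the trip lever is back up (below 0.06 rad), nothing else props the lid, and no bystander has moved 3 cm (all of step 3 and velocity of joint lid between -0.05 and 0.05 rad/s and value of joint catch below 0.06 rad and contact force between lid_shell and tea_box below 0.3 N and contact force between lid_shell and green_bowl below 0.3 N and contact force between lid_shell and kitchen_timer below 0.3 N and contact force between lid_shell and spoon below 0.3 N and contact force between lid_shell and sauce_jar below 0.3 N and distance of each of tea_box, green_bowl, kitchen_timer, spoon, sauce_jar from where it was at the start of the episode below 0.03 m); the arm keeps its last pose, push and grip.
It fails at once if a thing standing round the cooker is pushed 3 cm out of its place (distance of any of tea_box, green_bowl, kitchen_timer, spoon, sauce_jar from where it was at the start of the episode above 0.03 m).
It also fails if it takes over 48 s, if anything falls off the work surface, if the arm or the gripper's body presses on something with over 40 N, if the wrist force passes 120 N, or if a joint passes its speed limit or range.

## Working session

There is one attempt and no reset: what is moved stays moved. The work goes in short steps, each a Python script; the robot and the scene stay as the last script left them, time stands still between calls to the robot, and variables do not carry over. Pictures are saved under pics/ and viewed, at most 10 in all, crops included, and the job is handed in when it is done.

```bash
mkdir -p pics; cat > h.py <<'E'
import numpy as np, cv2
from plant import manip
def snap(n,f=None):
    s=manip.snapshot(n)
    if f: cv2.imwrite('pics/'+f,cv2.cvtColor(s['image'],cv2.COLOR_RGB2BGR))
    return s
def ray(s,uv):
    K=np.array(s['intrinsics']);T=np.array(s['world_to_cam'])
    d=(np.array(uv,float)-K[:2,2])/[K[0,0],K[1,1]]
    r=np.linalg.norm(d);q=r
    for _ in range(30): q=r/(1+s['k1']*q*q)
    d=d*(q/r if r>0 else 1)
    R=T[:3,:3]
    return -R.T@T[:3,3], R.T@np.array([d[0],d[1],1])
def onz(s,uv,z):
    c,d=ray(s,uv); return c+d*(z-c[2])/d[2]
def tri(s1,a,s2,b):
    c1,d1=ray(s1,a);c2,d2=ray(s2,b)
    t=np.linalg.lstsq(np.stack([d1,-d2],1),c2-c1,rcond=None)[0]
    p,q=c1+d1*t[0],c2+d2*t[1]; return (p+q)/2,np.linalg.norm(p-q)
def proj(s,p):
    K=np.array(s['intrinsics']);T=np.array(s['world_to_cam'])
    c=T[:3,:3]@p+T[:3,3];d=c[:2]/c[2];d=d*(1+s['k1']*(d@d));return d*[K[0,0],K[1,1]]+K[:2,2]
E
python3 - <<'E'
from h import *
import pickle
S={n:snap(n,n+'0.png') for n in('scene','top')}
pickle.dump(S,open('s0.pkl','wb'))
for n in S: print(n,ray(S[n],(320,240)))
print(manip.state())
E
```

```text
scene (array([-0.18008539, -1.19646152,  0.82644849]), array([ 0.43875002,  0.79035608, -0.42767491]))
top (array([-0.15774271,  0.02780291,  1.45644007]), array([ 0.47052607,  0.0534794 , -0.8808152 ]))
{'time_s': 0.1, 'joint_positions': array([ 1.22351719e+00,  3.07522254e-01,  1.50754777e+00, -1.29490545e-05,
        1.32843790e+00, -7.34875065e-02]), 'qd': array([ 0.00219731, -0.00029689, -0.00296655, -0.00108746, -0.00055617,
        0.00172363]), 'tau': array([ 1.78148010e-03, -4.58528101e+01, -2.52606869e+01,  1.10910860e-04,
        5.65291964e-03,  2.52504066e-05]), 'ee_pos': array([0.15527779, 0.55298564, 0.23845749]), 'eef_rot': array([ 1.36467024e-01,  9.90644151e-01, -9.37831428e-04, -1.93842042e-04]), 'wrist_force': array([ 0.38840699, -1.09092459,  0.03973393]), 'ft_torque': array([-0.06105138,  0.02210267,  0.01786604]), 'finger_force': 0.0, 'opening': 1.0052327542149662}
```

View pics/scene0.png

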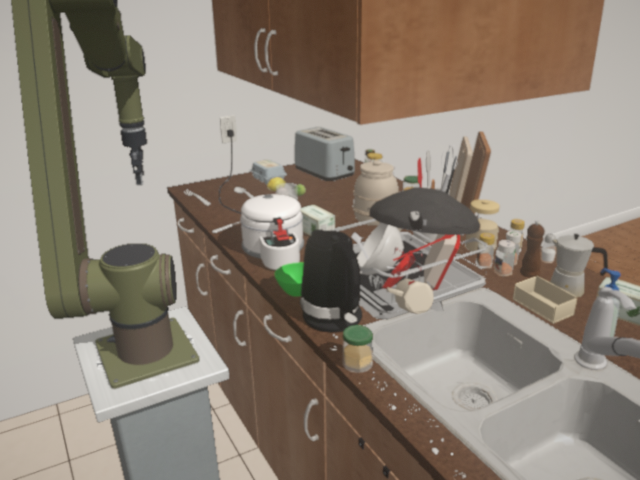

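View pics/top0.png

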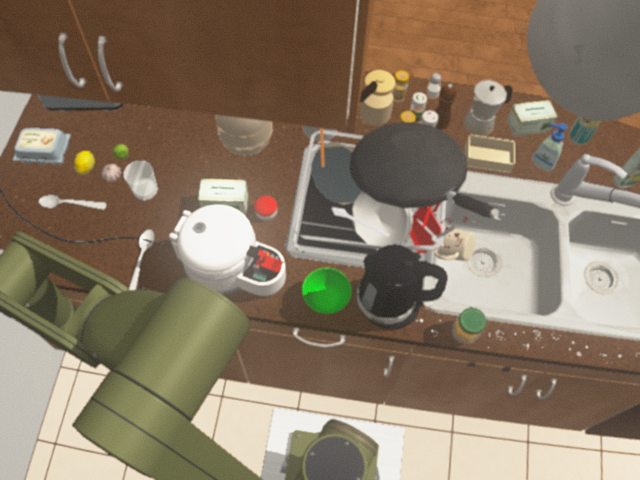

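```bash
python3 - <<'E'
import pickle
from h import *
S=pickle.load(open('s0.pkl','rb'))
a=cv2.resize(S['scene']['image'][185:275,230:315],(400,424),interpolation=3)
b=cv2.resize(S['top']['image'][195:300,165:295],(400,323),interpolation=3)
c=np.zeros((424,800,3),np.uint8);c[:,:400]=a;c[:323,400:]=b
cv2.imwrite('pics/crop.png',c[:,:,::-1])
for n in S:
    im=S[n]['image'].astype(int)
    m=((im[...,0]>110)&(im[...,1]<60)&(im[...,2]<70)).astype(np.uint8)
    k,l,st,ce=cv2.connectedComponentsWithStats(m)
    print(n,[(st[i],ce[i].round(1)) for i in range(1,k) if st[i][4]>8])
print(onz(S['top'],(214,240),.163),onz(S['top'],(262,265),.113))
E
```

```text
scene [(array([450, 249,   7,  12,  14], dtype=int32), array([452.9, 253.9])), (array([411, 255,   3,   5,  10], dtype=int32), array([412. , 256.4])), (array([408, 262,   3,   5,  10], dtype=int32), array([409.1, 264.3])), (array([397, 266,   8,   5,  19], dtype=int32), array([400.6, 268.2])), (array([384, 278,  16,   9,  72], dtype=int32), array([390.9, 281.6]))]
top [(array([412, 207,  27,  37, 474], dtype=int32), array([423. , 225.8]))]
[0.49171967 0.36188689 0.163     ] [0.46736117 0.24070571 0.113     ]
```

View pics/crop.png

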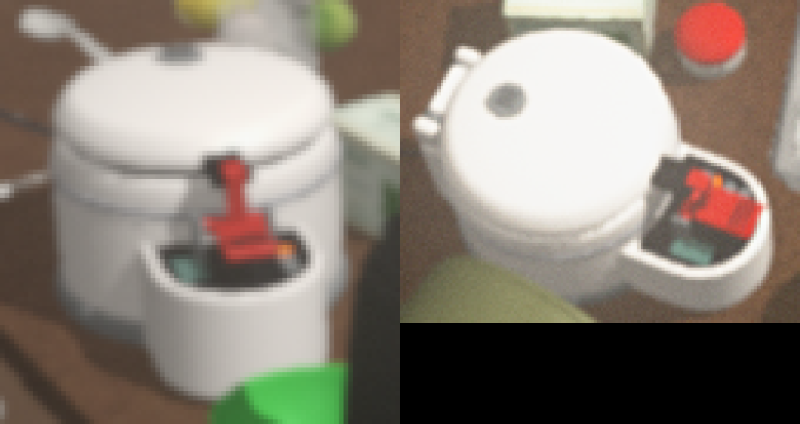

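```bash
python3 - <<'E'
import pickle
from h import *
S=pickle.load(open('s0.pkl','rb'))
print('pad',tri(S['top'],(272.2,264.2),S['scene'],(281.7,235.6)))
print('hook',tri(S['top'],(261.5,253.5),S['scene'],(279.6,220)))
for n,o,sc,w in(('top',(165,195),3.077,(400,0)),):
    pass
# lid edge: left,right,top,bottom extremes in top crop, z~.14
for uv in((445,125),(680,125),(563,30),(590,228)):
    print(onz(S['top'],(165+(uv[0]-400)/3.077,195+uv[1]/3.077),.14))
print('padz',onz(S['top'],(272.2,264.2),.113),'hookz',onz(S['top'],(261.5,253.5),.15))
T=np.array(S['top']['world_to_cam'])
E
```

```text
pad (array([0.47527555, 0.21692221, 0.10814978]), np.float64(0.0011003596511415632))
hook (array([0.4819809 , 0.24249165, 0.1472737 ]), np.float64(0.0003444327523250563))
[0.5015154 0.4562216 0.14     ]
[0.53217092 0.26698951 0.14      ]
[0.60508789 0.38164174 0.14      ]
[0.43019016 0.31871507 0.14      ]
padz [0.47358954 0.21615333 0.113     ] hookz [0.48046229 0.24207141 0.15      ]
```

```bash
cat >> h.py <<'E'
from scipy.spatial.transform import Rotation as Rr
def tool(yaw,tilt=0.):
    """tool x = cooker x (tilt 0), y closing line along cooker y, z down; tilt>0 leans the gripper body to the front"""
    c,s=np.cos(yaw),np.sin(yaw)
    B=np.array([[c,s,0],[s,-c,0],[0,0,-1.]])
    M=B
    z=np.array([c*np.sin(tilt),s*np.sin(tilt),-np.cos(tilt)]);y=B[:,1];x=np.cross(y,z)
    return Rr.from_matrix(np.stack([x,y,z],1)).as_quat()
E
python3 - <<'E'
from h import *
import pickle
yaw=np.radians(74);q=tool(yaw)
u=np.array([np.cos(yaw),np.sin(yaw),0])
p=np.array([.475,.216,.30])-.03*u
print(manip.inverse_kinematics(p,q))
for t in(.3,.5): print(manip.inverse_kinematics([.5,.35,.32],tool(yaw,t)))
manip.move_ptp(p,q)
s=snap('wrist','w1.png');pickle.dump(s,open('w1.pkl','wb'))
print(ray(s,(320,240)),manip.state()['time_s'],manip.state()['ee_pos'])
E
```

```text
[ 2.97354883e-01  1.61775744e-01  1.55101818e+00 -4.44089210e-16
  1.42879873e+00  5.76607563e-01]
[0.40368777 0.20117453 1.49061249 0.24272087 1.26564493 0.63115275]
[0.29729347 0.15567056 1.62122775 0.462817   1.12029982 0.42375277]
(array([0.48976034, 0.26732706, 0.43433201]), array([-0.08368912, -0.32096923, -0.94344412])) 1.9167 [0.46636956 0.18803453 0.29982001]
```

View pics/w1.png

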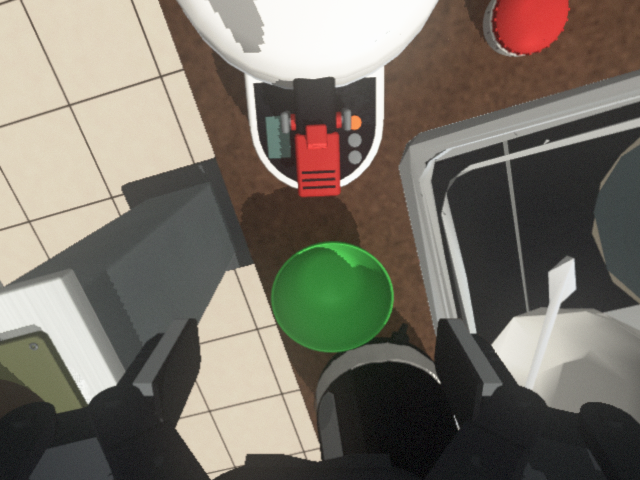

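```bash
python3 - <<'E'
from h import *
import pickle
s=pickle.load(open('w1.pkl','rb'))
im=s['image'].astype(int)
red=(im[...,0]>90)&(im[...,1]<60)&(im[...,2]<60);red[:100]=0
red[:,:270]=0;red[:,370:]=0;red[205:]=0
for v in range(112,200,4):
    x=np.where(red[v])[0]
    if len(x): print(v,x.min(),x.max(),end='; ')
blk=im.max(2)<45
for v in range(76,118,4):
    x=np.where(blk[v,280:350])[0]+280
    if len(x): print('b',v,x.min(),x.max(),end='; ')
print()
f=onz(s,(319.5,196),.111);l=onz(s,(299,190),.112);r=onz(s,(341,190),.112)
tb=onz(s,(315,85),.150);tf=onz(s,(315.5,110),.150);h=onz(s,(316,127),.150)
print('front',f,'padw',np.linalg.norm(l-r),'tab',tb,tf,'hook',h)
d=tb-f;print(np.degrees(np.arctan2(d[1],d[0])))
d=l-r;print('perp',np.degrees(np.arctan2(d[1],d[0]))-90)
# lid rim
pts=[onz(s,p,.14)[:2] for p in((190,20),(220,53),(265,77),(362,78),(405,55),(430,23))]
A=np.c_[2*np.array(pts),np.ones(6)];b=(np.array(pts)**2).sum(1)
c=np.linalg.lstsq(A,b,rcond=None)[0];print('lid c',c[:2],np.sqrt(c[2]+c[:2]@c[:2]))
d=c[:2]-f[:2];print(np.degrees(np.arctan2(d[1],d[0])),np.linalg.norm(d))
E
```

```text
112 336 340; 116 291 337; 120 294 295; 124 295 336; 128 293 338; 132 306 337; 136 295 339; 140 295 339; 144 295 339; 148 295 339; 152 296 339; 156 296 339; 160 296 339; 164 296 339; 168 297 339; 172 297 340; 176 297 340; 180 297 334; 184 299 313; 188 299 331; 192 298 339; 196 300 335; 
front [0.4708367  0.19328939 0.111     ] padw 0.03329003688773435 tab [0.49026592 0.2733927  0.15      ] [0.48633313 0.25850622 0.15      ] hook [0.48367408 0.24802442 0.15      ]
76.36608577005852
perp 74.0668712962156
lid c [0.51430703 0.36375165] 0.09482212321506846
75.69367362838376 0.17591774222764506
```

```bash
cat >> h.py <<'E'
YAW=np.radians(75.5);U=np.array([np.cos(YAW),np.sin(YAW),0])
C=np.array([.514,.364,0])
def P(x,z): return C+x*U+[0,0,z]
E
python3 - <<'E'
from h import *
manip.command_gripper(0.)
q=tool(YAW,.13)
manip.move_ptp(P(-.167,.20),q)
manip.servo_line(P(-.167,.135),v=.1)
manip.hold(.1);f0=manip.state()['wrist_force'];print(f0,manip.state()['opening'])
z=.135
while z>.100:
    z-=.002;manip.servo_line(P(-.167,z),v=.04)
    s=manip.state();f=s['wrist_force']-f0;print(round(z,3),round(s['ee_pos'][2],4),f.round(1))
    if f[2]>14: break
manip.hold(.3);s=manip.state();print(s['wrist_force']-f0,s['time_s'],s['ee_pos'])
snap('wrist','w2.png')
snap('scene','s2.png')
E
```

```text
[-0.62133226  0.19705008  0.51879165] 0.0025458835887137493
0.133 0.1332 [ 0.7 -0.7 -0.9]
0.131 0.1308 [ 0.  -0.3  0. ]
0.129 0.1288 [ 0.2 -0.9 -0.7]
0.127 0.1268 [ 1.3 -0.3 -0.5]
0.125 0.1248 [ 0.6  0.5 -1. ]
0.123 0.1229 [ 1.3 -0.4 -1.3]
0.121 0.1211 [-0.2 -0.8  0.8]
0.119 0.1191 [ 0.9 -1.5  1.4]
0.117 0.117 [-0.  -1.9  1.4]
0.115 0.115 [ 1.3 -1.9  3.4]
0.113 0.1131 [ 0.9 -2.9  4.2]
0.111 0.1112 [ 0.7 -3.   5.5]
0.109 0.1093 [ 0.5 -2.1  6.4]
0.107 0.1086 [-2.5 -4.4 16.7]
[-2.8671812  -4.45104205 16.23584993] 7.8667 [0.47257213 0.20238706 0.10864277]
```

View pics/w2.png

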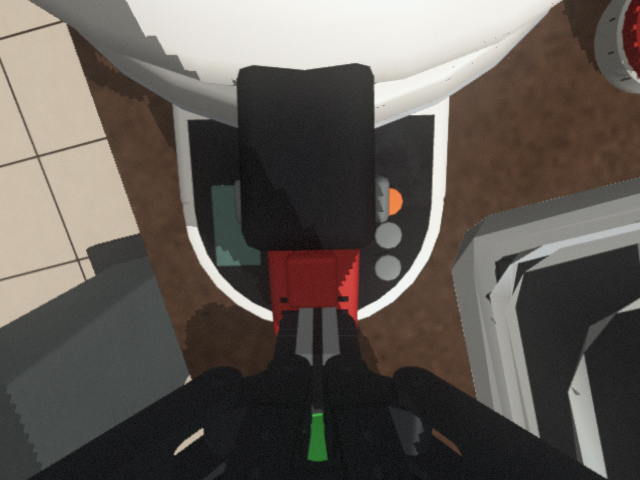

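```bash
python3 - <<'E'
from h import *
import pickle
manip.servo_line(P(-.175,.15),v=.08)
manip.servo_line(P(-.185,.29),v=.2,ori=tool(YAW,0))
manip.hold(.3)
s=snap('wrist','w3.png');s2=snap('scene');pickle.dump((s,s2),open('w3.pkl','wb'))
c=cv2.resize(s2['image'][185:275,230:315],(453,480),interpolation=3)
a=s['image'][:,130:477]
cv2.imwrite('pics/c3.png',np.hstack([a,c])[:,:,::-1])
print(manip.state()['time_s'])
E
```

```text
9.9167
```

View pics/c3.png

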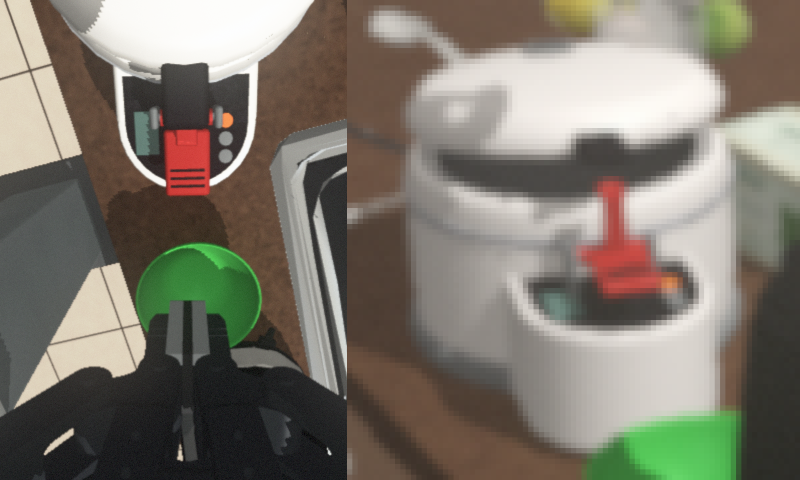

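```bash
python3 - <<'E'
from h import *
import pickle
s,s2=pickle.load(open('w3.pkl','rb'))
blk=s['image'].max(2)<50
for v in range(66,134,6):
    x=np.where(blk[v,285:348])[0]+285;print(v,x.min(),x.max(),end='; ')
p,e=tri(s,(316,129),s2,(277.5,213));print(p,e)
d=p-C;V=np.array([-U[1],U[0],0]);print('x,y',d@U,d@V)
K=s['intrinsics'];print(K)
for z in(.16,.17,.18,.19):
    a,b=onz(s,(292.5,120),z),onz(s,(340,120),z);m=(a+b)/2-C;f=onz(s,(316,129),z)-C
    print(z,np.linalg.norm(a-b),m@V,'front x',f@U)
E
```

```text
Traceback (most recent call last):
ValueError: zero-size array to reduction operation minimum which has no identity
```

```bash
python3 - <<'E'
from h import *
import pickle
s,s2=pickle.load(open('w3.pkl','rb'))
p,e=tri(s,(316,129),s2,(277.5,213));print(p,e)
d=p-C;V=np.array([-U[1],U[0],0]);print('x,y',d@U,d@V)
for z in(.16,.17,.18,.19):
    a,b=onz(s,(292.5,120),z),onz(s,(340,120),z);m=(a+b)/2-C;f=onz(s,(316,129),z)-C
    print(z,np.linalg.norm(a-b),m@V,'front x',f@U)
for L in(.1,.15,.2,.24): print(L,'front',.099-.228*np.cos(L),.13+.228*np.sin(L))
E
```

```text
[0.48099047 0.24687599 0.168749  ] 0.00462929868337983
x,y -0.12165825984754121 0.002632585444550114
0.16 0.029126676749279757 0.00022039264712459049 front x -0.12272701866205435
0.17 0.028020824687341708 0.00019442036208922663 front x -0.12195726632930497
0.18 0.026914972625403707 0.00016844807705391481 front x -0.12118751399655563
0.19 0.025809120563465716 0.00014247579201860647 front x -0.12041776166380624
0.1 front -0.1278609496833899 0.1527620189954768
0.15 front -0.12643980576941763 0.16407189420398063
0.2 front -0.1244551797478031 0.17529660742127395
0.24 front -0.12246505826626278 0.18419619882538668
```

```bash
cat >> h.py <<'E'
HX,R=.102,.216
def pose(L,t,r=R,dz=0):
    g=P(HX-r*np.cos(L),.131+r*np.sin(L)+dz)
    return g+.011*(U*np.sin(t)-np.array([0,0,np.cos(t)])),tool(YAW,t)
E
python3 - <<'E'
from h import *
print([manip.inverse_kinematics(*pose(L,.05+.45*(L-.17)/.88)).round(2) for L in(.17,.6,1.05)])
manip.command_gripper(.7)
p,q=pose(.17,.05,dz=.08);manip.servo_line(p,v=.15,ori=q)
p,q=pose(.17,.05);manip.servo_line(p,v=.06,ori=q)
f=manip.state();print(f['wrist_force'],f['time_s'])
s=snap('wrist','w4.png')
E
```

```text
[array([0.38, 0.33, 1.7 , 0.05, 1.08, 0.62]), array([0.32, 0.23, 1.65, 0.25, 1.13, 0.48]), array([0.31, 0.2 , 1.6 , 0.47, 1.11, 0.4 ])]
[ 0.05346844 -0.61472759  0.46500245] 12.7583
```

View pics/w4.png

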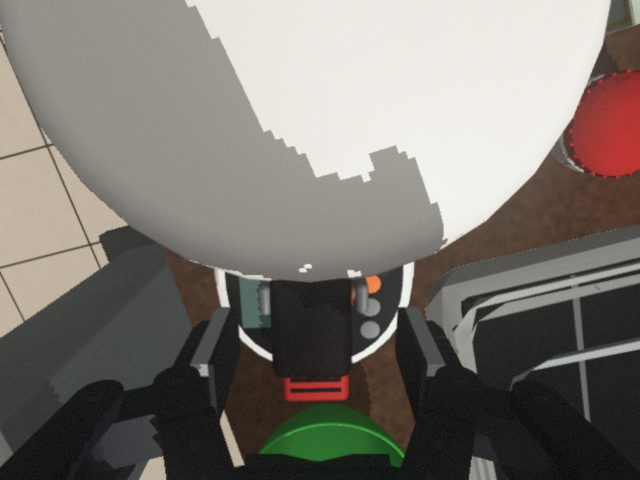

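```bash
python3 - <<'E'
from h import *
manip.command_gripper(0.)
s=manip.state();print('grip',s['opening'],s['finger_force'],s['wrist_force'].round(1),s['time_s'])
if s['opening']>.1:
  for L in np.linspace(.17,1.05,13)[1:]:
    p,q=pose(L,.05+.45*(L-.17)/.88);manip.servo_line(p,v=.06,ori=q)
    s=manip.state();print(round(L,2),s['opening'].round(3),round(float(s['finger_force']),1),s['wrist_force'].round(1))
    if np.linalg.norm(s['wrist_force'])>40: print('stop');break
manip.hold(.6);s=manip.state();print(s['time_s'],s['wrist_force'],s['finger_force'])
s=snap('wrist');s2=snap('scene')
c=cv2.resize(s2['image'][165:275,200:330],(480,406),interpolation=3)
o=np.zeros((480,800,3),np.uint8);o[:,:320]=s['image'][:,160:480];o[:406,320:]=c
cv2.imwrite('pics/c5.png',o[:,:,::-1])
E
```

```text
grip 0.31355749216656925 59.70965266227722 [-4.5  1.6  1. ] 13.2Traceback (most recent call last):
  File "<stdin>", line 7, in <module>
AttributeError: 'float' object has no attribute 'round'
```

Gripped at about 27 mm, so the tab is held; continuing the arc.

```bash
python3 - <<'E'
from h import *
for L in np.linspace(.17,1.05,13)[2:]:
    p,q=pose(L,.05+.45*(L-.17)/.88);manip.servo_line(p,v=.06,ori=q)
    s=manip.state();print(round(L,2),round(s['opening'],3),round(float(s['finger_force']),1),s['wrist_force'].round(1))
    if np.linalg.norm(s['wrist_force'])>40: print('stop');break
manip.hold(.6);s=manip.state();print(s['time_s'],s['wrist_force'],s['finger_force'],s['ee_pos'],p)
s=snap('wrist');s2=snap('scene')
c=cv2.resize(s2['image'][165:275,200:330],(480,406),interpolation=3)
o=np.zeros((480,800,3),np.uint8);o[:,:320]=s['image'][:,160:480];o[:406,320:]=c
cv2.imwrite('pics/c5.png',o[:,:,::-1])
E
```

```text
0.32 0.31 59.4 [-6.2  4.6 -2.7]
0.39 0.313 59.4 [-6.   4.1 -3.7]
0.46 0.315 59.4 [-5.6  4.4 -4.4]
0.54 0.314 59.5 [-6.2  5.  -4.9]
0.61 0.312 59.7 [-6.6  4.3 -4. ]
0.68 0.316 59.6 [-6.5  4.  -6.5]
0.76 0.315 59.6 [-6.2  3.6 -6.3]
0.83 0.313 59.8 [-7.3  1.9 -6.6]
0.9 0.308 59.6 [-7.4  0.7 -5.3]
0.98 0.307 59.4 [-7.8 -0.2 -4.2]
1.05 0.309 59.4 [-10.1  -1.3  -3.9]
18.8 [-9.97164261 -1.23823582 -2.50095643] 59.46366906166077 [0.50985405 0.3622963  0.30748794] [0.51394951 0.36380476 0.30871001]
```

View pics/c5.png

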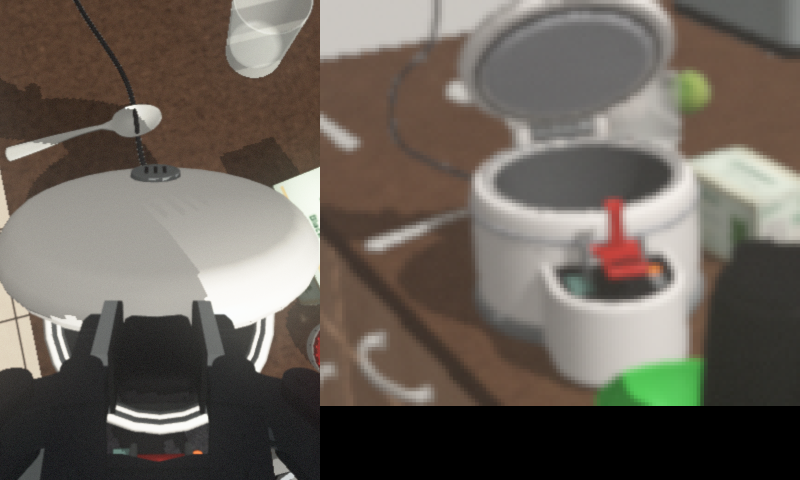

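```bash
python3 - <<'E'
from h import *
manip.hold(.5);print(manip.state()['ee_pos']);print(manip.hand_in())
E
```

```text
[0.50987007 0.36230954 0.30748888]
the job is handed in; nothing more can be done
None
```

The job is handed in, but no verdict came back: the trip lever was pressed to its stop and came back up, and the gripper is holding the lid still by its tab at about 60° (estimated from the gripper's height); the arm went near no bystander, though I didn't measure their positions afterwards.

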